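Hang the bolt gauge in its cabinet by feel

ROBOT

A 6-joint arm with a two-finger parallel gripper is mounted at the origin on the work surface. World frame = base frame: x ahead of the robot, y to its left, z up, the work surface at z = 0. Lengths are in mm, angles in degrees, forces in N, time in s.
With the tool pointing down it reaches from about 300 to 850 mm from the base axis. Payload 4.2 kg.
Tool frame: the origin (TCP) lies at the very end of the fingers, on their centre line; the grasp point (between the pads) lies 19 mm behind it; z points along the fingers, y is the direction in which the jaws open and shut (so a half turn about z gives the same grasp; the last joint's range is limited). The gripper opens to 91 mm and grips with 3 to 60 N. Pads are 32 mm wide; open, the fingers measure 118 mm over their backs; the gripper's body (76 mm by 178 mm) begins 60 mm behind the grasp point.
Start: joints at [72.88, 18.312, 89.639, -0, 72.044, -1.146], TCP at [158.243, 552.813, 213.976] pointing down, gripper open.
Joint ranges: [-177.97, 177.97], [-48.28, 115.42], [12.27, 149.76], [-77.06, 257.06], [2.81, 150.46], [-146.56, 146.56]. Speed limits (degrees/s): [147.25, 147.25, 180, 180, 180, 180].

INTERFACE

Orientations are given as [roll, pitch, yaw] about the fixed x, y, z axes, in that order (R = Rz(yaw) Ry(pitch) Rx(roll)).
In Python, from workcell import env gives the robot as it stands. The module is installed in compiled form; this text tells all that it offers.
- The arm moves only by the tool arm_command, never from a script. Its argument "targets" is a list of rows, each a list of 5 numbers: the closure, from 0 (fully open) to 1 (shut), then the shift along the tool's x, y, z each as a share of 50 cm, from -1 to 1, then the turn about the tool's z as a share of pi/4 rad, from -1 to 1. A call has 1 to 8 rows; each row is the pose to reach, as a shift and turn from the pose measured when the call began, along the tool's axes at that moment; what a row does not reach only later rows make up. A row lasts 1/12 s, in which the tool goes at most 41.7 mm and 7.16 degrees, less where a joint would pass 70% of its speed; a pose out of reach is approached as far as the arm can. A call with a number of a shift or a turn outside -1 to 1 is refused whole. A call with a gripper value outside its range is refused whole. The fingers move at their own pace and stop on an object; "squeeze" is the grip in N (left out, the last holds). Time passes only in rows, so rows that repeat a pose let the fingers close. It gives the time, the measured TCP pose, the force and the opening at its end, in the units of the state.
- env.state(): the state, without advancing time (a new reading comes with each control period).
- env.grab_frame(name): name is "scene" or "top" or "wrist"; returns the picture (480x640x3 uint8, red, green, blue); there is no depth.
- env.camera_params(name): a dict with "camera_matrix" (3x3 intrinsics, pixels), "R" (3x3) and "t" (3): a world point X has camera coordinates R X + t; the wrist camera has in their place "hand_eye" (4x4, takes a point from camera to tool coordinates, whose origin is the TCP and whose axes are the flange's). Camera axes: x right, y down, z forward; pixel columns grow to the right and rows downward; lengths in mm; the calibration is good to about 2 mm. A picture is of the moment at which its call begins: read the wrist's pose just before it. camera_params takes no time and is no camera call.
- env.job_done(): hands the job in, once; it reports no verdict.
The state is a dict: "time_s": time; "qpos": joint angles; "qvel": joint speeds; "effort": joint torques, N m; "ee_pos": TCP position; "ee_rot": TCP orientation; "force": force on the tool from outside, world axes, zero at the start; "torque": the same for the moment, N m; "gripper_width": finger opening in mm.
Only numpy, scipy, OpenCV 4.12 (cv2) and the standard library are available. Lean on these libraries where they do the work, as an engineer would, in place of code of your own. Each camera call takes 0.05 s, during which the arm holds its last target.

TASK

Draw the handled bolt gauge out of its wooden stand and lower it through the narrow opening in the top of the small green cabinet without touching the cabinet. Feel gently for the springy wire hook inside, bring the gauge's window over it, lower the gauge until the hook carries it before letting go, and slide it fully home against the strip at the back, never forcing the hook. Leave the gauge hanging there upright, free and still, and the other things on the bench where they are.

Things in the scene. Friction and masses are not known exactly. Their poses are not given: they have to be found in the camera images.
- gauge: Bolt gauge, about 130 g, 180 mm tall, upright in the stand's slot. Origin: centre of its underside; z up, x through its thickness, y across its width; front and back alike. Steel plate 34 mm wide, 8 mm thick, z 0 to 59 mm (its dark dots are flush marks, not holes), above it a window, above that the handle. Heavy end down: hung by its window it hangs upright.
- gauge_notch (a point): Peak of the window's roof, 81 mm above the gauge's underside; axes as the gauge's. The window goes through the gauge in x: 24 mm wide, from z 59 mm up to a gabled roof (inverted V, 30 degrees each side), z 74 mm at the sides, 81 mm in the middle.
- gauge_handle (a point): Centre of the handle's top, 180 mm above the gauge's underside. Black square handle 14 x 14 mm, z 88 to 180 mm. Held with the fingertips at most 32 mm below this point, they stay above the cabinet all through the job.
- stand: Fixed wooden block 70 (x) x 90 (y) x 46 (z) mm with an upright slot 40 mm deep, 10 x 36 mm, in the middle of its top; the gauge stands in it, underside 6 mm above the bench. Origin: centre of its underside.
- cabinet: Fixed green sheet-steel cabinet 120 (x) x 130 (y) x 150 (z) mm; clear fixed pane on its +x side, strip with hook inside on its -x side. Origin: centre of its underside, z up. Only way in: the opening in the top plate (4 mm thick, upper face z 150 mm), x -50 to +40 mm, y -28 to +28 mm. Walls 4 mm, floor 6 mm. Frame and walls must not be touched.
- strip: Fixed upright steel strip in the cabinet, 30 mm wide, axes as the cabinet's. Origin: foot of its front face, at x -34, y 0, z 10 mm in the cabinet; the face looks to +x, its top is at z 140 mm in the cabinet. A wire hook sticks out of it along +x. Gauge fully home: the back of its handle lies on this face, so its mid-plane is 7 mm in front of it. More than 15 N bends strip or hook.
- hook_middle (a point): On the strip's face at the MIDDLE of the hook's height range (not the hook itself). The hook's height differs each time and is not measured: its straight wire's centre line is anywhere from 18 mm below to 18 mm above this point (95 to 131 mm above the cabinet's underside). Find it by feel (e.g. set the gauge's underside gently on the wire) or by sight.
- hook_way_in (a point): Point 56 mm in front of the strip's face, level with the opening. A gauge lowered with its mid-plane here passes clear of the hook's tip. Hook: wire 6 mm thick, straight and level for 34 mm along +x at y 0, then turned up; the tip ends 42 mm from the face, 11 mm above the wire's centre line. Springy: 6 N/mm 20 mm from the face, 2.5 near the tip. Hung: notch 3.5 mm above centre line.
- carton: Bystander: open carton of bolts 70 x 95 x 58 mm. Origin: centre of its underside. Leave alone.
- tin: Bystander: round tin, 72 mm across, 75 mm tall. Origin: centre of its underside. Leave alone.
- disc: Bystander: grey sanding disc lying flat, 114 mm across, 9 mm thick. Origin: centre of its underside. Leave alone.
- spanner: Bystander: spanner 160 mm long lying flat. Leave alone.

How it is judged (in metres and radians):
On the way, in this order (a step that is already met when the one before it is completed fails the run):
1. the gauge has been drawn out of the stand, its underside more than 60 mm above the bench (height (world z) of gauge above 0.06 m), for 0.1 s.
2. still held in the gripper, the gauge is carried by the hook through its window (underside less than 60 mm above the cabinet's underside) (z of gauge in the frame of cabinet below 0.06 m and x of gauge_notch in the frame of strip between 0 and 0.042 m and contact force between gauge and strip above 0.3 N and contact force between the fingers and gauge above 0.5 N), for 0.15 s.
At the end, for the whole second after the job is handed in: The released gauge rests on the hook by its window, free of the cabinet: mid-plane 4 to 10.5 mm before the strip's face (home is 7), within 6 mm sideways, upright within 0.12 rad, square to the strip within 0.2 rad, window roof 90 to 141 mm above the cabinet's underside (x of gauge_notch in the frame of strip between 0.004 and 0.0105 m and y of gauge_notch in the frame of strip between -0.006 and 0.006 m and z of gauge_notch in the frame of cabinet between 0.09 and 0.141 m and angle between gauge's own z axis and vertical below 0.12 rad and angle between the x axis of gauge and the x axis of strip, either way round below 0.2 rad and contact force between gauge and strip above 0.3 N and contact force between gauge and cabinet below 0.1 N and contact force between gauge and the fingers below 0.05 N and linear speed of gauge below 0.02 m/s); the robot touches nothing.
It fails at once if the gauge touches the cabinet's frame or walls (more than 1 N) (contact force between gauge and cabinet above 1 N).
It fails at once if the robot touches the cabinet (more than 1 N) (contact force between any of the arm, the fingers and cabinet above 1 N).
It fails at once if the hook or strip is loaded with more than 15 N (contact force between any of gauge, the fingers, the arm and strip above 15 N).
It fails at once if the gauge is dropped in the cabinet (moves faster than 0.25 m/s while not held) (horizontal distance between gauge and cabinet below 0.06 m and contact force between gauge and the fingers below 0.05 N and linear speed of gauge above 0.25 m/s).
It fails at once if a bystander is moved by more than 15 mm (distance of any of carton, tin, disc, spanner from where it was at the start of the episode above 0.015 m).
It also fails if it takes over 64 s, if anything falls off the work surface, if the arm or the gripper's body presses on something with over 40 N, if the wrist force passes 120 N, or if a joint passes its speed limit or range.

## Working session

There is one attempt and no reset: what is moved stays moved. The work goes in short steps, Python scripts to look and compute and a tool call to move; the robot and the scene stay as the last step left them, time stands still between calls to the robot, and variables do not carry over. Pictures are saved under pics/ and viewed, and the job is handed in when it is done.

Besides the shell and the picture viewer there is one more tool, called after ">>>" in YAML: its name, and indented under it one key for each argument. arm_command: Moves the arm, as the interface text tells. Shift numbers are shares of 50 cm and turn numbers shares of pi/4 rad, none past 1 either way. Its arguments: {"type":"object","properties":{"targets":{"type":"array"},"squeeze":{"type":"number"}},"required":["targets"]}

```bash
mkdir -p pics; cat > h.py <<'E'
import numpy as np, cv2
from workcell import env
from scipy.spatial.transform import Rotation as Ro
def st():
    s=env.state(); print({k:np.round(s[k],3).tolist() for k in ("time_s","ee_pos","ee_rot","force","torque","gripper_width")}); return s
def grab(n,f):
    im=env.grab_frame(n); cv2.imwrite('pics/'+f,cv2.cvtColor(im,cv2.COLOR_RGB2BGR)); return im
def cam(n,s=None):
    p=env.camera_params(n); K=np.array(p['camera_matrix'])
    if 'R' in p: return K,np.array(p['R']),np.array(p['t']).reshape(3)
    H=np.array(p['hand_eye']); R=Ro.from_euler('xyz',s['ee_rot'],degrees=True).as_matrix()
    Rc=R@H[:3,:3]; tc=R@H[:3,3]+np.array(s['ee_pos']); return K,Rc.T,-Rc.T@tc
def atz(c,uv,z):
    K,R,t=c; d=R.T@np.linalg.solve(K,[uv[0],uv[1],1]); o=-R.T@t; return o+d*(z-o[2])/d[2]
def proj(c,X):
    K,R,t=c; q=K@(R@np.array(X,float)+t); return q[:2]/q[2]
def tri(cs,uvs):
    A=[];b=[]
    for c,uv in zip(cs,uvs):
        K,R,t=c; d=R.T@np.linalg.solve(K,[uv[0],uv[1],1]); d/=np.linalg.norm(d); o=-R.T@t
        P=np.eye(3)-np.outer(d,d); A.append(P); b.append(P@o)
    A_=np.vstack(A); b_=np.hstack(b); X=np.linalg.lstsq(A_,b_,rcond=None)[0]; return X,[np.linalg.norm(a@X-bb) for a,bb in zip(A,b)]
def crop(f,x0,y0,x1,y1,k,o):
    im=cv2.imread('pics/'+f)[y0:y1,x0:x1]; cv2.imwrite('pics/'+o,cv2.resize(im,None,fx=k,fy=k,interpolation=cv2.INTER_CUBIC))
E
python3 - <<'E'
from h import *
s=st()
for n in("scene","top","wrist"): grab(n,n+'0.png')
import pickle
for n in("scene","top","wrist"):
    c=cam(n,s); print(n,c[0].round(1).tolist(),(-c[1].T@c[2]).round(1), c[1].round(3).tolist())
E
```

```text
{'time_s': 0.0, 'ee_pos': [158.067, 552.323, 213.104], 'ee_rot': [-179.896, -0.001, 164.031], 'force': [0.371, 0.226, 0.064], 'torque': [-0.023, 0.01, 0.023], 'gripper_width': 91.417}
scene [[486.2, 0.0, 315.4], [0.0, 486.2, 232.1], [0.0, 0.0, 1.0]] [1346.1 -266.7  929. ] [[0.338, 0.941, -0.004], [0.671, -0.244, -0.7], [-0.66, 0.234, -0.714]]
top [[541.2, 0.0, 317.5], [0.0, 541.2, 241.8], [0.0, 0.0, 1.0]] [ 472.9  -23.4 1459.5] [[0.004, -1.0, -0.012], [-0.995, -0.003, -0.102], [0.102, 0.012, -0.995]]
wrist [[376.2, 0.0, 321.9], [0.0, 376.2, 239.5], [0.0, 0.0, 1.0]] [ 89.5 572.4 384.6] [[0.275, 0.961, -0.001], [0.93, -0.266, 0.255], [0.245, -0.071, -0.967]]
```

View pics/scene0.png

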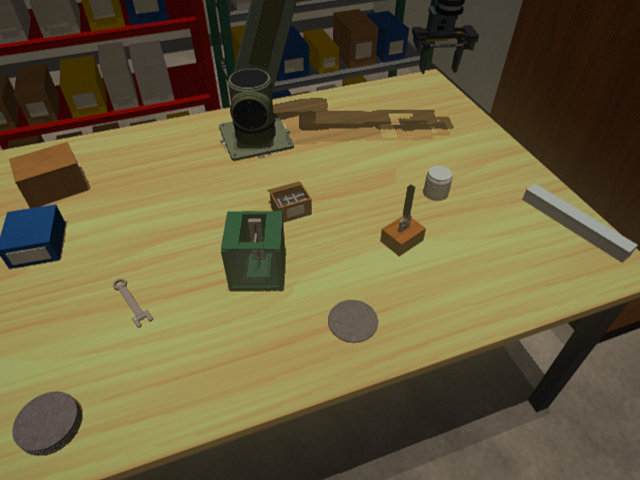

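View pics/top0.png

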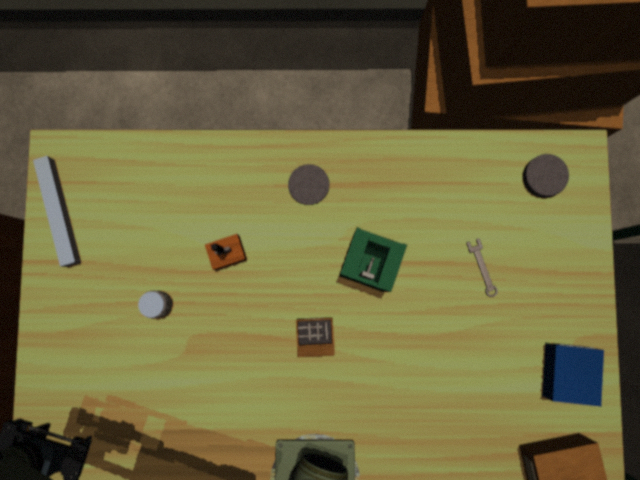

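View pics/wrist0.png

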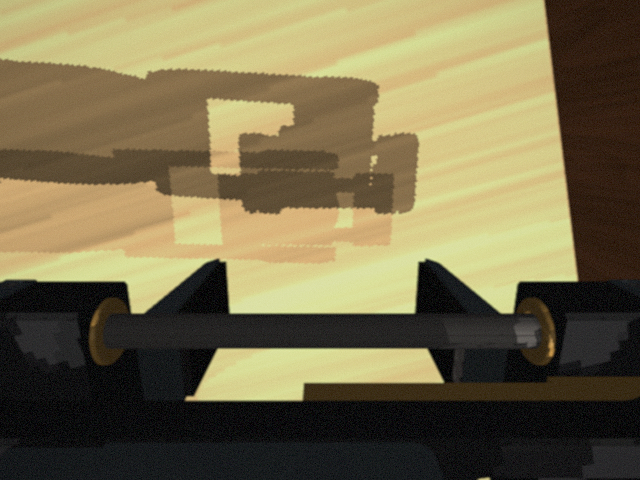

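The scene camera shows the cabinet at about (255,250), pane towards the camera, with the strip and hook visible through it. The stand and gauge are at about (404,225). In the top view the cabinet is at about (373,260) and the stand at (226,252). I'll enlarge these.

```bash
python3 - <<'E'
from h import *
crop('scene0.png',205,195,305,305,5.4,'a1.png')
crop('scene0.png',370,175,440,265,6.5,'a2.png')
crop('top0.png',325,215,420,305,6.4,'a3.png')
crop('top0.png',195,225,255,280,10,'a4.png')
E
```

```text
(no output)
```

View pics/a1.png

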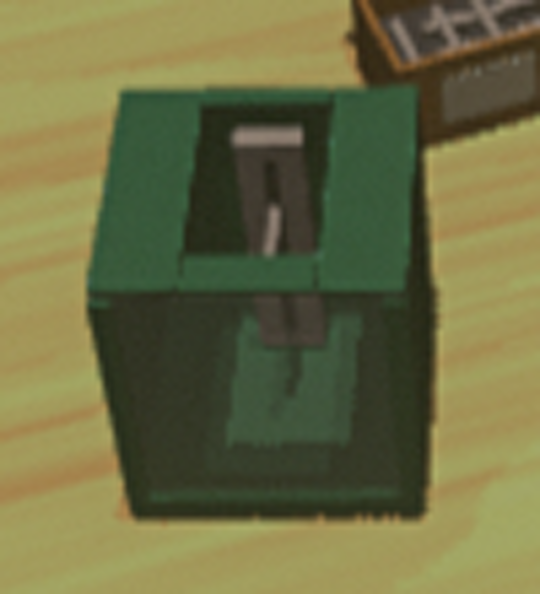

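View pics/a2.png

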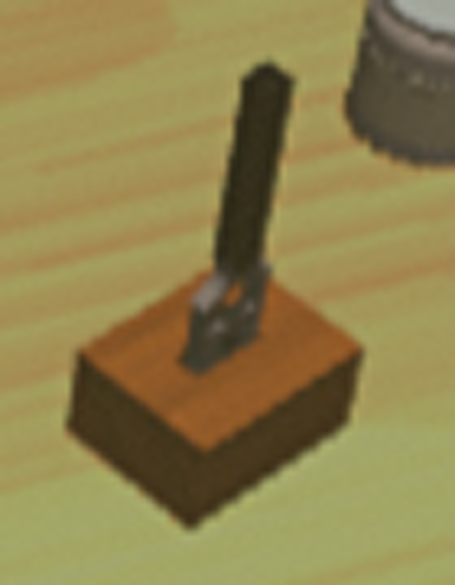

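View pics/a3.png

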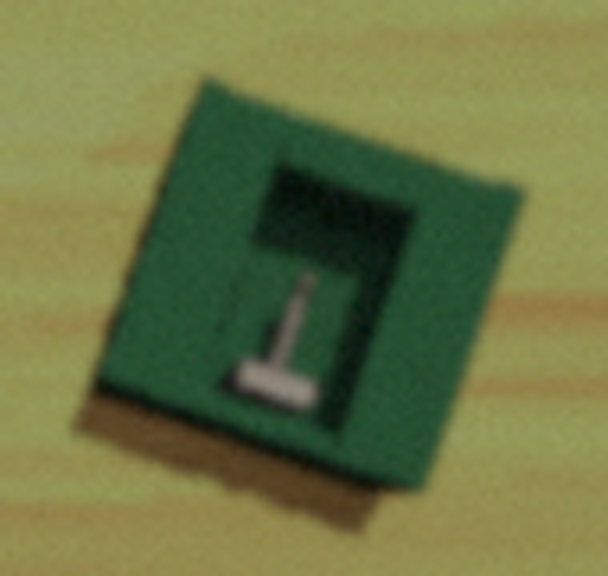

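View pics/a4.png

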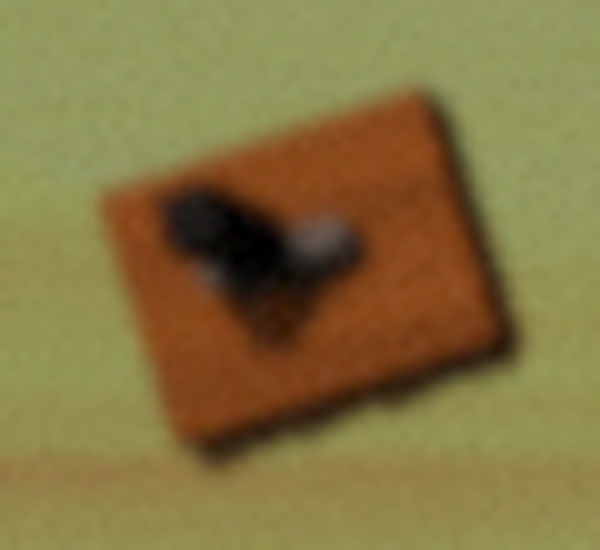

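```bash
cat > fit.py <<'E'
from h import *
from scipy.optimize import least_squares
def px(p,k,o): return (np.array(p)+.5)/k-.5+np.array(o)
S=cam('scene');T=cam('top')
def fit(obs,x0,free=()):
    def f(p):
        c,s=np.cos(p[2]),np.sin(p[2]); r=[]
        for cm,X,uv,b in obs:
            W=np.array([p[0]+c*X[0]-s*X[1],p[1]+s*X[0]+c*X[1],X[2]])
            r+=list(proj(cm,W)+(p[3:5] if b else p[5:7])-uv)
        return np.array(r+list(0.5*p[3:]))
    q=least_squares(f,list(x0)+[0]*4); print(q.x.round(3),np.degrees(q.x[2]).round(2)); print(q.fun.round(2)); return q.x
E
python3 - <<'E'
from fit import *
a1=lambda *p:px(p,5.4,(205,195)); a2=lambda *p:px(p,6.5,(370,175)); a3=lambda *p:px(p,6.4,(325,215)); a4=lambda *p:px(p,10,(195,225))
o=[(T,(60,65,150),a3(207,80),0),(T,(60,-65,150),a3(525,188),0),(T,(-60,-65,150),a3(422,490),0),(T,(-60,65,150),a3(98,385),0),
(T,(40,28,150),a3(285,160),0),(T,(40,-28,150),a3(412,212),0),
(S,(60,65,150),a1(405,292),1),(S,(60,-65,150),a1(90,298),1),(S,(-60,-65,150),a1(122,92),1),(S,(-60,65,150),a1(418,88),1),
(S,(-50,-28,150),a1(200,103),1),(S,(-50,28,150),a1(333,105),1),(S,(40,-28,150),a1(182,257),1),(S,(40,28,150),a1(318,257),1),(S,(60,-65,0),a1(135,517),1),(S,(60,65,0),a1(425,515),1)]
c=fit(o,(400,-100,-.3))
o=[(T,(35,45,46),a4(100,190),0),(T,(35,-45,46),a4(425,90),0),(T,(-35,-45,46),a4(500,340),0),(T,(-35,45,46),a4(185,440),0),
(S,(35,45,46),a2(362,350),1),(S,(35,-45,46),a2(208,450),1),(S,(-35,-45,46),a2(80,352),1),(S,(-35,45,46),a2(215,265),1),(S,(-35,-45,0),a2(68,428),1),(S,(35,-45,0),a2(190,527),1),(S,(35,45,0),a2(350,428),1)]
c=fit(o,(450,200,.3))
print(tri([S,T],[a2(268,72),a4(195,215)]))
E
```

```text
[ 5.65312e+02 -1.42350e+02 -3.33000e-01  3.53000e-01  7.23000e-01
  4.55000e-01  2.20000e-01] -19.08
[-0.78  0.06  0.27  0.68  0.63  0.36  0.16 -1.08 -1.22  0.24  0.82 -0.32
  0.49 -0.37 -0.92 -0.81 -0.41 -0.3   0.12 -0.16  0.5   0.42 -0.14 -0.22
 -0.02 -0.09  0.19 -0.37 -0.22  0.99  0.32  0.72  0.18  0.36  0.23  0.11]
[ 5.91847e+02  2.38649e+02  3.40000e-01  2.04000e-01  4.54000e-01
  5.90000e-01 -1.18000e-01] 19.47
[-0.16  0.59 -0.24 -0.65  0.66 -0.63 -0.4   0.71  0.13 -0.45 -0.65  0.45
 -0.84  0.11  2.75 -1.83 -0.6   0.77 -0.07  0.93 -0.77 -0.09  0.1   0.23
  0.29 -0.06]
(array([592.42717369, 237.77813843, 187.58468146]), [np.float64(1.1884563141760593), np.float64(1.188456314175917)])
```

>>> arm_command:
  targets:
    - [0,-0.05,-0.02,-0.1,-0.1]
    - [0,-0.1,-0.04,-0.18,-0.2]
    - [0,-0.17,-0.065,-0.22,-0.3]
    - [0,-0.25,-0.09,-0.24,-0.4]
    - [0,-0.33,-0.12,-0.24,-0.5]
    - [0,-0.4,-0.15,-0.24,-0.6]
    - [0,-0.48,-0.18,-0.24,-0.7]
    - [0,-0.56,-0.21,-0.24,-0.787]

```text
time_s: 0.82
ee_pos: [384.8, 384.2, 333.6]
ee_rot: [-179.9, -0.0, -160.3]
force: [0.6, 0.4, -0.1]
gripper_width: 91.1
```

```bash
python3 - <<'E'
from h import *
s=st(); print(np.round(s['qpos'],1))
E
```

```text
{'time_s': 0.817, 'ee_pos': [384.764, 384.171, 333.588], 'ee_rot': [-179.95, -0.028, -160.329], 'force': [0.576, 0.409, -0.091], 'torque': [0.073, 0.027, 0.045], 'gripper_width': 91.099}
[ 43.8  12.6  80.6  -0.   86.8 -65.9]
```

>>> arm_command:
  targets:
    - [0,-0.05,-0.07,0,0]
    - [0,-0.1,-0.14,0,0]
    - [0,-0.15,-0.21,0,0]
    - [0,-0.2,-0.28,0,0]
    - [0,-0.24,-0.34,0,0]
    - [0,-0.27,-0.39,0,0]
    - [0,-0.291,-0.414,0,0]
    - [0,-0.291,-0.414,0,0]

```text
time_s: 1.48
ee_pos: [594.2, 235.6, 332.0]
ee_rot: [-179.9, -0.1, -160.6]
force: [-0.8, 0.4, -0.6]
gripper_width: 91.0
```

```bash
cat >> h.py <<'E'
def goto(X,yaw=None):
    s=env.state(); R=Ro.from_euler('xyz',s['ee_rot'],degrees=True).as_matrix()
    d=R.T@(np.array(X,float)-np.array(s['ee_pos']))
    t=0 if yaw is None else -(((yaw-s['ee_rot'][2])+180)%360-180)/45
    print('shares',(d/500).round(4),'turn',round(t,4),'mm',d.round(1))
E
python3 - <<'E'
from h import *
s=st(); grab('wrist','w1.png'); c=cam('wrist',s)
for z in (186,46): print(proj(c,(592,238,z)))
E
```

```text
{'time_s': 1.483, 'ee_pos': [594.171, 235.627, 332.039], 'ee_rot': [-179.879, -0.099, -160.572], 'force': [-0.773, 0.369, -0.621], 'torque': [0.009, 0.02, 0.004], 'gripper_width': 90.994}
[325.4412588  224.33562269]
[324.51867169 199.73560248]
```

View pics/w1.png

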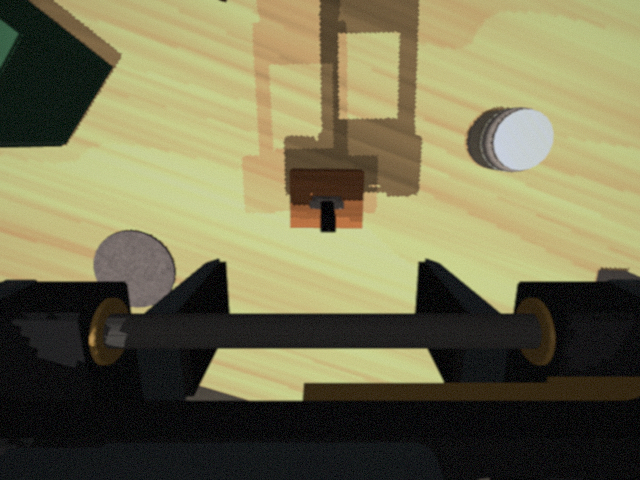

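The wrist view shows the stand at (327,200) and the handle top at about (328,225), close to the predicted (325,224).

```bash
python3 - <<'E'
from h import *
crop('w1.png',280,155,375,240,7,'w1c.png')
E
```

```text
(no output)
```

View pics/w1c.png

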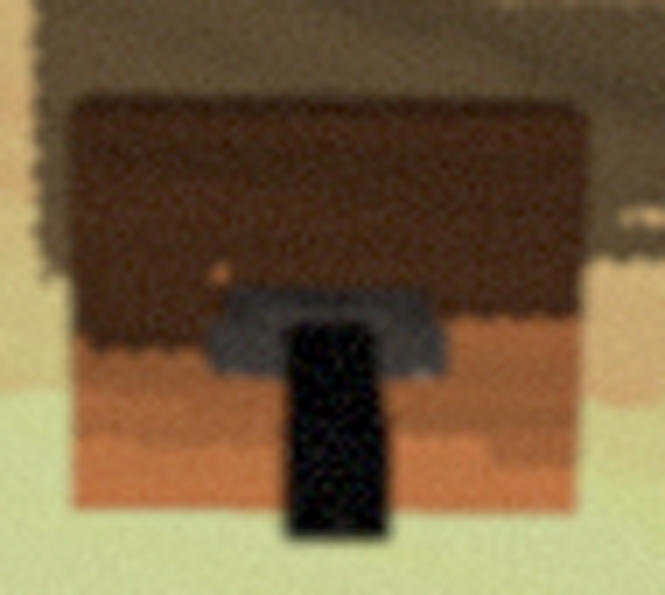

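```bash
python3 - <<'E'
from fit import *
s=st(); c=cam('wrist',s)
w=lambda *p:px(p,7,(280,155))
o=[(c,(0,0,46),None,0)]
for p in [(75,100),(582,100),(577,510),(75,510)]: print(atz(c,w(*p),46).round(1))
print(np.mean([atz(c,w(*p),46) for p in [(75,100),(582,100),(577,510),(75,510)]],0))
# handle top, near face edge bottom row 535 is top edge (outer)
for p in [(287,535),(388,535)]: print(atz(c,w(*p),186).round(1))
print(s['ee_rot'])
E
```

```text
{'time_s': 1.533, 'ee_pos': [592.361, 237.109, 332.417], 'ee_rot': [-179.963, -0.143, -160.478], 'force': [0.474, 0.387, -0.311], 'torque': [0.025, -0.001, -0.041], 'gripper_width': 91.139}
[568.5 188.6  46. ]
[539.5 270.5  46. ]
[607.  295.6  46. ]
[636.9 211.2  46. ]
[587.98212551 241.48369923  46.        ]
[597.1 237.7 186. ]
[592.9 249.5 186. ]
[-1.79963374e+02 -1.43255556e-01 -1.60478275e+02]
```

```bash
python3 - <<'E'
from h import *
for i in range(3):
    s=st(); grab('wrist','w2.png'); 
c=cam('wrist',s)
import pickle; pickle.dump(c,open('w2.pkl','wb'))
st()
crop('w2.png',280,155,375,240,7,'w2c.png')
E
```

```text
{'time_s': 1.533, 'ee_pos': [592.361, 237.109, 332.417], 'ee_rot': [-179.963, -0.143, -160.478], 'force': [0.474, 0.387, -0.311], 'torque': [0.025, -0.001, -0.041], 'gripper_width': 91.139}
{'time_s': 1.583, 'ee_pos': [591.344, 238.068, 332.925], 'ee_rot': [-179.989, -0.126, -160.387], 'force': [-0.017, 0.123, 0.507], 'torque': [0.145, 0.03, 0.03], 'gripper_width': 91.189}
{'time_s': 1.633, 'ee_pos': [590.768, 238.654, 333.354], 'ee_rot': [-179.987, -0.097, -160.313], 'force': [-0.027, 0.368, -0.774], 'torque': [0.045, -0.012, -0.053], 'gripper_width': 91.321}
{'time_s': 1.683, 'ee_pos': [590.478, 238.999, 333.704], 'ee_rot': [-179.983, -0.064, -160.268], 'force': [-0.286, -0.675, 0.123], 'torque': [-0.007, 0.028, -0.012], 'gripper_width': 91.285}
```

View pics/w2c.png

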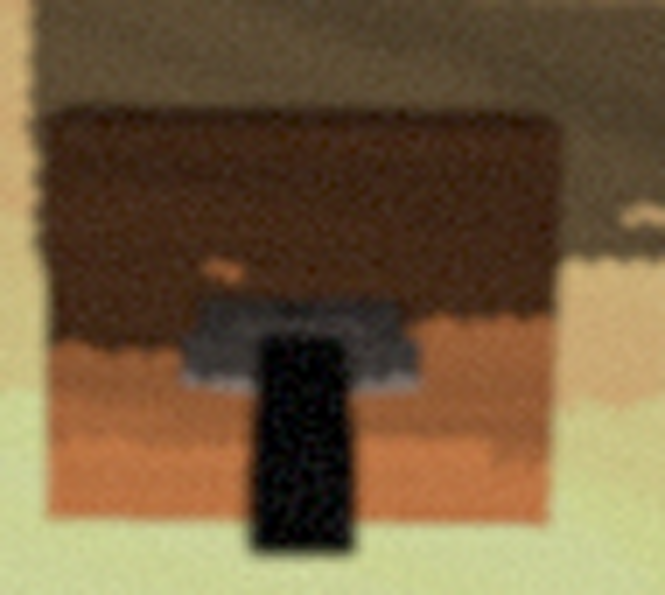

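```bash
python3 - <<'E'
from fit import *
import pickle; c=pickle.load(open('w2.pkl','rb'))
w=lambda *p:px(p,7,(280,155))
P=[atz(c,w(*p),46) for p in [(47,112),(560,115),(548,521),(48,517)]]
print(np.round(P,1),np.mean(P,0))
for p in [(252,547),(355,547)]: print(atz(c,w(*p),186).round(1))
for X in [(592,238,186)]: print(proj(c,X), w(303,547))
# plate width at z~65..46
for z in (46,65):
  for p in [(180,380),(420,380)]: print(z,atz(c,w(*p),z).round(1))
st()
goto((591,239,186-22))
E
```

```text
[[570.9 186.3  46. ]
 [541.6 269.5  46. ]
 [609.2 293.4  46. ]
 [638.7 209.   46. ]] [590.10506593 239.56216573  46.        ]
[598.7 235.8 186. ]
[594.4 247.9 186. ]
[320.50879234 226.47130762] [322.85714286 232.71428571]
46 [607.3 223.1  46. ]
46 [593. 263.  46.]
65 [603.8 222.7  65. ]
65 [590.1 260.9  65. ]
{'time_s': 1.683, 'ee_pos': [590.478, 238.999, 333.704], 'ee_rot': [-179.983, -0.064, -160.268], 'force': [-0.286, -0.675, 0.123], 'torque': [-0.007, 0.028, -0.012], 'gripper_width': 91.285}
shares [-1.400e-03 -2.000e-04  3.394e-01] turn 0 mm [-7.000e-01 -1.000e-01  1.697e+02]
```

>>> arm_command:
  targets:
    - [0,0,0.001,0.07,0.007]
    - [0,0,0.001,0.14,0.007]
    - [0,0,0.001,0.2,0.007]
    - [0,0,0.001,0.25,0.007]
    - [0,0,0.001,0.29,0.007]
    - [0,0,0.001,0.32,0.007]
    - [0,0,0.001,0.34,0.007]
    - [0,0,0.001,0.349,0.007]

```text
time_s: 2.35
ee_pos: [588.7, 240.1, 158.1]
ee_rot: [-180.0, -0.2, -160.5]
force: [-0.4, -0.2, -1.7]
gripper_width: 91.2
```

```bash
python3 - <<'E'
from h import *
for i in range(3): grab('wrist','w3.png')
st(); goto((590.1,239.6,159),-160.6)
E
```

```text
{'time_s': 2.5, 'ee_pos': [590.198, 239.965, 160.035], 'ee_rot': [-179.987, 0.005, -160.541], 'force': [0.585, -0.384, -0.218], 'torque': [0.086, 0.019, 0.012], 'gripper_width': 91.17}
shares [ 0.0004 -0.0006  0.0021] turn 0.0013 mm [ 0.2 -0.3  1. ]
```

View pics/w3.png

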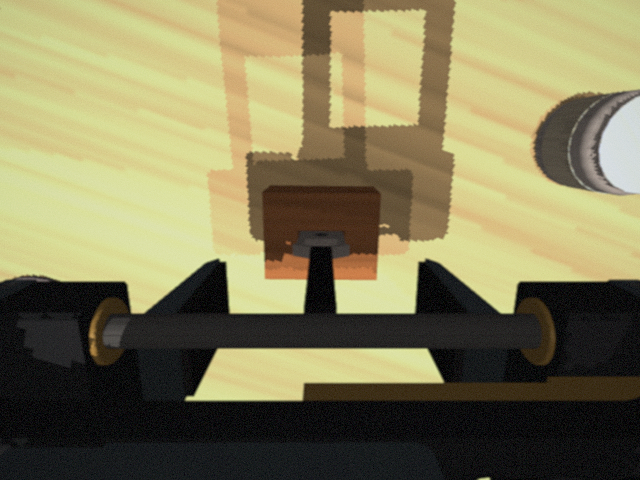

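The handle lies centred between the fingers at column 321. Closing.

>>> arm_command:
  targets:
    - [1,0,0,0,0]
    - [1,0,0,0,0]
    - [1,0,0,0,0]
    - [1,0,0,0,0]
    - [1,0,0,0,0]
    - [1,0,0,0,0]
    - [1,0,0,0,0]
    - [1,0,0,0,0]
  squeeze: 35

```text
time_s: 3.17
ee_pos: [590.2, 239.9, 160.0]
ee_rot: [-180.0, 0.0, -160.5]
force: [-0.1, -0.0, -0.0]
gripper_width: 40.6
```

```bash
python3 - <<'E'
from h import *
for i in range(3): st(); grab('wrist','w4.png')
st()
E
```

```text
{'time_s': 3.167, 'ee_pos': [590.196, 239.92, 160.011], 'ee_rot': [-179.987, 0.001, -160.544], 'force': [-0.116, -0.01, -0.037], 'torque': [0.053, -0.0, 0.007], 'gripper_width': 40.582}
{'time_s': 3.217, 'ee_pos': [590.221, 239.918, 160.029], 'ee_rot': [-179.986, 0.005, -160.543], 'force': [-0.031, 0.267, 0.437], 'torque': [0.051, 0.027, -0.006], 'gripper_width': 36.718}
{'time_s': 3.267, 'ee_pos': [590.214, 239.931, 159.998], 'ee_rot': [-179.988, 0.003, -160.545], 'force': [-0.353, 0.005, -0.404], 'torque': [0.024, 0.037, -0.009], 'gripper_width': 32.805}
{'time_s': 3.317, 'ee_pos': [590.212, 239.944, 159.986], 'ee_rot': [-179.987, 0.002, -160.542], 'force': [0.013, -0.671, 0.432], 'torque': [0.053, 0.039, 0.019], 'gripper_width': 28.451}
```

>>> arm_command:
  targets:
    - [1,0,0,0,0]
    - [1,0,0,0,0]
    - [1,0,0,0,0]
    - [1,0,0,0,0]
    - [1,0,0,0,0]
    - [1,0,0,0,0]

```text
time_s: 3.82
ee_pos: [590.2, 239.9, 159.9]
ee_rot: [-180.0, -0.0, -160.5]
force: [0.5, 0.2, -0.3]
gripper_width: 13.2
```

```bash
python3 - <<'E'
from h import *
st()
E
```

```text
{'time_s': 3.817, 'ee_pos': [590.153, 239.939, 159.932], 'ee_rot': [-179.989, -0.005, -160.546], 'force': [0.498, 0.225, -0.311], 'torque': [0.054, 0.008, 0.044], 'gripper_width': 13.229}
```

>>> arm_command:
  targets:
    - [1,0,0,-0.01,0]
    - [1,0,0,-0.03,0]
    - [1,0,0,-0.06,0]
    - [1,0,0,-0.1,0]
    - [1,0,0,-0.15,0]
    - [1,0,0,-0.2,0]
    - [1,0,0,-0.25,0]
    - [1,0,0,-0.3,0]

```text
time_s: 4.48
ee_pos: [589.9, 239.9, 312.2]
ee_rot: [-180.0, 0.0, -160.5]
force: [-0.3, 0.0, -1.2]
gripper_width: 13.6
```

>>> arm_command:
  targets:
    - [1,0,0,-0.03,0]
    - [1,0,0,-0.05,0]
    - [1,0,0,-0.05,0]
    - [1,0,0,-0.05,0]
    - [1,0,0,-0.05,0]

```text
time_s: 4.9
ee_pos: [589.3, 239.7, 335.6]
ee_rot: [-180.0, -0.1, -160.5]
force: [-0.5, -0.1, -1.0]
gripper_width: 14.1
```

```bash
python3 - <<'E'
from h import *
st(); grab('wrist','w5.png'); grab('scene','s5.png'); grab('top','t5.png')
crop('s5.png',370,90,450,270,3.3,'s5c.png')
st()
c,s=np.cos(-.333),np.sin(-.333)
st1=np.array([565.3,-142.35]); ax=np.array([c,s])
print('wayin',st1+ax*(-34+56),'home',st1+ax*(-27))
E
```

```text
{'time_s': 4.9, 'ee_pos': [589.326, 239.681, 335.632], 'ee_rot': [-179.984, -0.131, -160.538], 'force': [-0.535, -0.075, -0.984], 'torque': [0.087, 0.055, -0.017], 'gripper_width': 14.138}
{'time_s': 5.05, 'ee_pos': [589.481, 239.704, 335.676], 'ee_rot': [-179.983, -0.125, -160.541], 'force': [0.463, -0.266, -2.01], 'torque': [0.065, -0.023, -0.03], 'gripper_width': 13.919}
wayin [ 586.09145109 -149.54135325] home [ 539.78321911 -133.52424829]
```

View pics/w5.png

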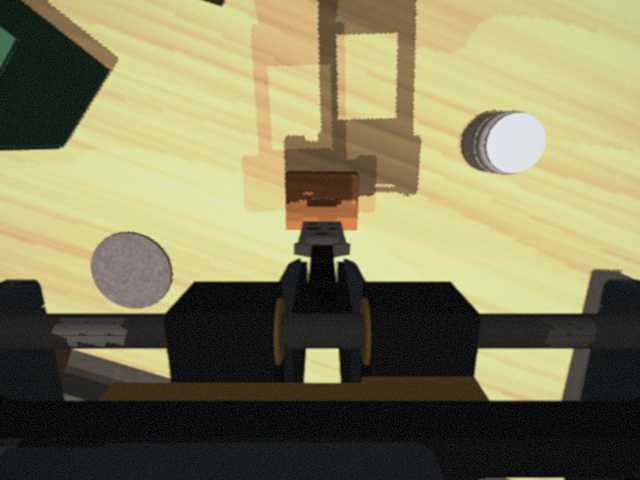

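View pics/s5c.png

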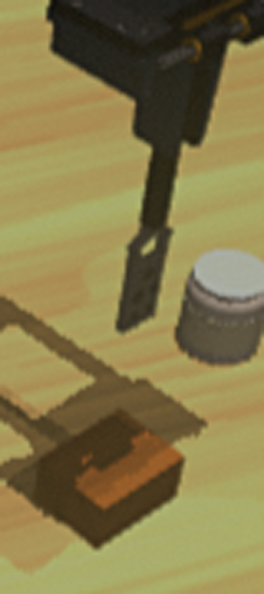

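```bash
python3 - <<'E'
from fit import *
goto((471,-110,335),160.9)
p=env.camera_params('wrist'); H=np.array(p['hand_eye']); K=np.array(p['camera_matrix']); Hi=np.linalg.inv(H); print(H.round(3))
def pt(X): q=K@((Hi@[*X,1])[:3]); return (q[:2]/q[2]).round(1)
print('bottom corners',[pt((x,y,153.9)) for x in(-4,4) for y in (-17,17)])
print('plate top corners',[pt((x,y,153.9-74)) for x in(-4,4) for y in (-17,17)])
crop('w5.png',280,200,365,300,6,'w5c.png')
E
```

```text
shares [ 0.4564 -0.5805  0.0025] turn 0.8569 mm [ 228.2 -290.3    1.3]
[[ 0.00000e+00 -9.67000e-01 -2.56000e-01  7.14290e+01]
 [ 1.00000e+00  0.00000e+00  1.00000e-03 -1.53000e-01]
 [-1.00000e-03 -2.56000e-01  9.67000e-01 -1.71448e+02]
 [ 0.00000e+00  0.00000e+00  0.00000e+00  1.00000e+00]]
bottom corners [array([302.5, 227.9]), array([340.8, 227.9]), array([302.4, 219.1]), array([340.9, 219.1])]
plate top corners [array([297.3, 251.9]), array([346.1, 251.9]), array([297.1, 240.8]), array([346.3, 240.8])]
```

View pics/w5c.png

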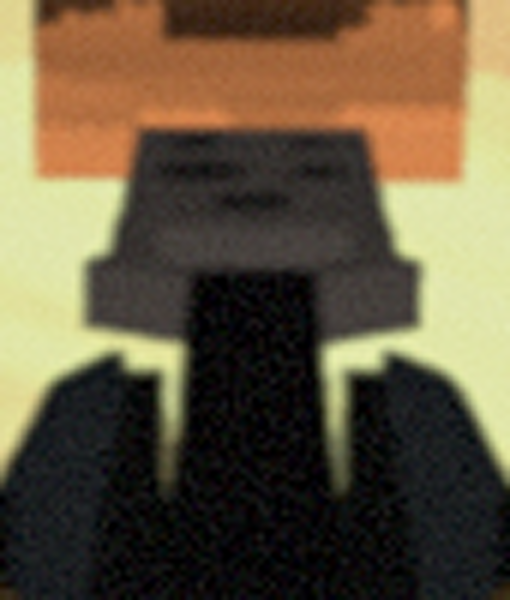

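```bash
python3 - <<'E'
from fit import *
p=env.camera_params('wrist'); H=np.array(p['hand_eye']); K=np.array(p['camera_matrix']); Hi=np.linalg.inv(H)
def pt(X): q=K@((Hi@[*X,1])[:3]); return (q[:2]/q[2]).round(1)
for z in (0,59,81,88,150): print(z,[pt((x,0,153.9-z))[1] for x in (-7,-4,0,4,7)],pt((4,17,153.9-z))[0]-pt((4,-17,153.9-z))[0])
E
```

```text
0 [np.float64(231.2), np.float64(227.9), np.float64(223.5), np.float64(219.1), np.float64(215.7)] 38.5
59 [np.float64(250.0), np.float64(246.0), np.float64(240.8), np.float64(235.5), np.float64(231.5)] 46.60000000000002
81 [np.float64(259.1), np.float64(254.9), np.float64(249.2), np.float64(243.5), np.float64(239.2)] 50.39999999999998
88 [np.float64(262.3), np.float64(258.0), np.float64(252.2), np.float64(246.4), np.float64(241.9)] 51.80000000000001
150 [np.float64(301.0), np.float64(295.4), np.float64(288.0), np.float64(280.5), np.float64(274.8)] 68.5
```

>>> arm_command:
  targets:
    - [1,0.03,-0.04,0,0.08]
    - [1,0.08,-0.1,0,0.18]
    - [1,0.13,-0.165,0,0.29]
    - [1,0.18,-0.23,0,0.4]
    - [1,0.23,-0.295,0,0.51]
    - [1,0.28,-0.36,0,0.62]
    - [1,0.33,-0.42,0,0.73]
    - [1,0.38,-0.48,0,0.84]

```text
time_s: 5.72
ee_pos: [489.0, -51.5, 335.6]
ee_rot: [-179.9, -0.1, 161.4]
force: [0.6, -1.2, -2.3]
gripper_width: 13.8
```

```bash
python3 - <<'E'
from h import *
st(); goto((471,-110,335),160.9)
E
```

```text
{'time_s': 5.717, 'ee_pos': [488.97, -51.467, 335.555], 'ee_rot': [-179.888, -0.146, 161.425], 'force': [0.567, -1.219, -2.265], 'torque': [-0.058, -0.041, 0.003], 'gripper_width': 13.771}
shares [-0.0032 -0.1224  0.0013] turn 0.0117 mm [ -1.6 -61.2   0.7]
```

>>> arm_command:
  targets:
    - [1,0,-0.05,0,0.012]
    - [1,-0.002,-0.1,0,0.012]
    - [1,-0.003,-0.12,0,0.012]
    - [1,-0.003,-0.122,0,0.012]
    - [1,-0.003,-0.122,0,0.012]
    - [1,-0.003,-0.122,0,0.012]
    - [1,-0.003,-0.122,0,0.012]

```text
time_s: 6.3
ee_pos: [471.4, -108.6, 335.5]
ee_rot: [-179.9, -0.2, 161.0]
force: [-0.4, 0.5, -1.2]
gripper_width: 14.1
```

```bash
python3 - <<'E'
from h import *
import pickle
s=st(); grab('wrist','w6.png'); pickle.dump(cam('wrist',s),open('w6.pkl','wb'));st()
E
```

```text
{'time_s': 6.3, 'ee_pos': [471.379, -108.57, 335.457], 'ee_rot': [-179.918, -0.172, 160.984], 'force': [-0.365, 0.549, -1.199], 'torque': [-0.025, -0.027, -0.049], 'gripper_width': 14.141}
{'time_s': 6.35, 'ee_pos': [471.375, -108.607, 335.506], 'ee_rot': [-179.911, -0.166, 160.988], 'force': [0.224, 0.294, -1.461], 'torque': [0.017, 0.042, -0.013], 'gripper_width': 13.434}
```

View pics/w6.png

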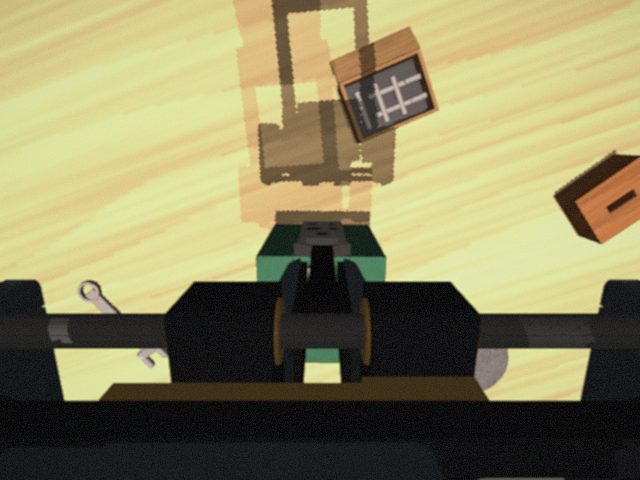

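The wrist picture looks back towards the base (up = towards the base), so from here the gripper hides the cabinet. Over the way-in point the strip should be in view.

```bash
python3 - <<'E'
from h import *
goto((586,-149.5,335),160.9)
E
```

```text
shares [-0.2434 -0.0026  0.0003] turn 0.002 mm [-121.7   -1.3    0.2]
```

>>> arm_command:
  targets:
    - [1,-0.04,0,0,0]
    - [1,-0.1,0,0,0]
    - [1,-0.16,-0.001,0,0]
    - [1,-0.2,-0.002,0,0]
    - [1,-0.23,-0.003,0,0]
    - [1,-0.243,-0.003,0,0]
    - [1,-0.243,-0.003,0,0]
    - [1,-0.243,-0.003,0,0]

```text
time_s: 7.02
ee_pos: [585.5, -148.8, 334.8]
ee_rot: [-179.9, -0.2, 161.0]
force: [-0.2, -0.1, -1.9]
gripper_width: 13.6
```

>>> arm_command:
  targets:
    - [1,0,0,0,0]
    - [1,0,0,0,0]
    - [1,0,0,0,0]

```text
time_s: 7.27
ee_pos: [584.8, -148.4, 335.4]
ee_rot: [-179.9, -0.2, 161.1]
force: [0.1, 0.5, -0.7]
gripper_width: 13.5
```

```bash
python3 - <<'E'
from h import *
import pickle
s=st(); grab('wrist','w7.png'); pickle.dump(cam('wrist',s),open('w7.pkl','wb'));st()
crop('w7.png',220,90,420,240,4,'w7c.png')
E
```

```text
{'time_s': 7.267, 'ee_pos': [584.784, -148.418, 335.397], 'ee_rot': [-179.92, -0.221, 161.057], 'force': [0.13, 0.462, -0.652], 'torque': [0.004, -0.002, 0.001], 'gripper_width': 13.455}
{'time_s': 7.317, 'ee_pos': [584.881, -148.543, 335.353], 'ee_rot': [-179.918, -0.219, 161.05], 'force': [0.074, 0.36, -0.719], 'torque': [-0.001, -0.044, 0.008], 'gripper_width': 14.168}
```

View pics/w7.png

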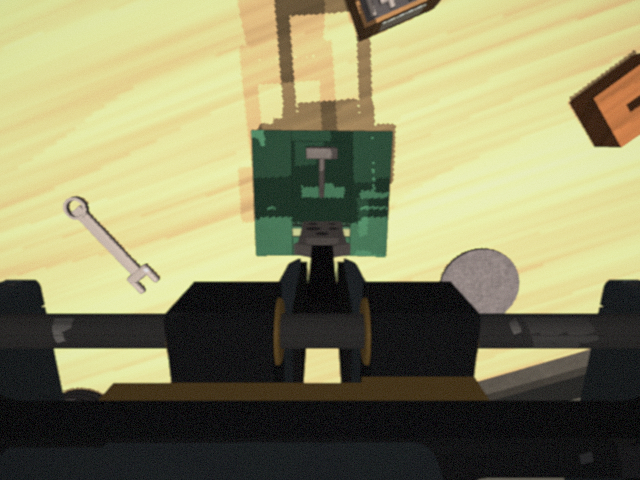

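View pics/w7c.png

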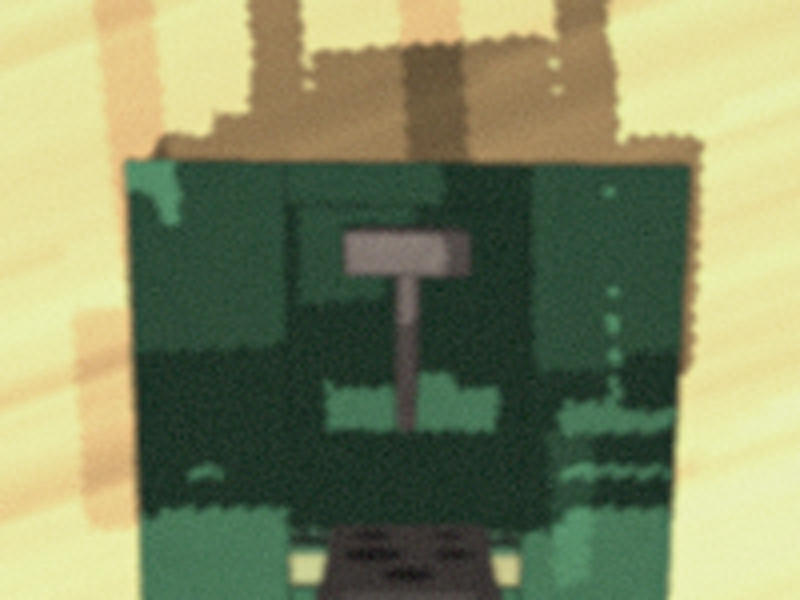

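```bash
python3 - <<'E'
from fit import *
import pickle; c=pickle.load(open('w7.pkl','rb'))
w=lambda *p:px(p,4,(220,90))
for p in [(127,160),(690,163)]: print('back edge',atz(c,w(*p),150).round(1))
for p in [(257,255),(387,255)]: print('front',atz(c,p,150).round(1))
for p in [(345,276),(470,276)]: print('strip',atz(c,w(*p),140).round(1))
print('gauge bottom edge',[atz(c,w(*p),335.4-153.9).round(1) for p in ((332,527),(490,527))])
o=[(c,(-60,65,150),w(127,160),0),(c,(-60,-65,150),w(690,163),0),(c,(60,65,150),np.array((257,255)),0),(c,(60,-65,150),np.array((387,255)),0),
(c,(-34,15,140),w(345,276),0),(c,(-34,-15,140),w(468,276),0)]
# image left is +y or -y?
def f(p,sg):
    cc,s=np.cos(p[2]),np.sin(p[2]); r=[]
    for cm,X,uv,b in o:
        y=sg*X[1]; W=[p[0]+cc*X[0]-s*y,p[1]+s*X[0]+cc*y,X[2]]; r+=list(proj(cm,W)-uv)
    return np.array(r)
for sg in(1,-1):
    q=least_squares(f,[565,-142,-.333],args=(sg,)); print(sg,q.x,np.degrees(q.x[2]),q.fun.round(1))
E
```

```text
back edge [ 486.9 -182.5  150. ]
back edge [529.2 -61.3 150. ]
front [ 599.8 -221.3  150. ]
front [641.6 -99.4 150. ]
strip [ 527.7 -144.7  140. ]
strip [ 537.3 -116.5  140. ]
gauge bottom edge [array([ 576.8, -163.3,  181.5]), array([ 588.1, -130.3,  181.5])]
1 [ 551.48418559 -136.13674881    2.7296115 ] 156.39521883054786 [-1.000e-01  1.069e+02 -8.900e+00  1.166e+02 -1.100e+00 -1.474e+02
  1.240e+01 -1.351e+02 -1.300e+00  5.410e+01 -1.900e+00  5.650e+01]
-1 [ 5.64511040e+02 -1.41400572e+02 -3.30205569e-01] -18.919385453460254 [-1.   0.1  0.8 -0.7 -0.8  0.7  0.2  0.7  0.1 -0.2  0.7 -0.2]
```

```bash
python3 - <<'E'
from fit import *
import pickle; c=pickle.load(open('w7.pkl','rb'))
w=lambda *p:px(p,4,(220,90)); a1=lambda *p:px(p,5.4,(205,195)); a3=lambda *p:px(p,6.4,(325,215))
C=np.array([564.9,-141.9]);y=-.3315
ax=np.array([np.cos(y),np.sin(y)]);ay=np.array([-ax[1],ax[0]])
def cf(X): d=X[:2]-C; return np.array([d@ax,d@ay,X[2]]).round(1)
print('tip from wrist:'); 
for z in range(95,150,6): print(z,cf(atz(c,w(408,430),z)),'top',cf(atz(T,a3(310,273),z)))
print('scene pred of hook pts (a1 crop)')
for zc in range(95,132,6):
    r=[]
    for x,dz in ((-34,3),(0,3),(0,0),(5,9),(8,11)):
        W=[*(C+ax*x),zc+dz]; q=proj(S,W)-[.35,.7]; r.append(((q-[205,195]+.5)*5.4-.5).round(0).tolist())
    print(zc,r)
    r=[]
    for x,dz in ((-34,3),(0,3),(8,11)):
        W=[*(C+ax*x),zc+dz]; q=proj(c,W); r.append(((q-[220,90]+.5)*4-.5).round(0).tolist())
    print('   wrist',r)
W=[*(C+ax*-34),140];print('strip top',((proj(S,W)-[.35,.7]-[205,195]+.5)*5.4-.5).round(0))
E
python3 -c "
from h import *
crop('scene0.png',235,205,280,270,12,'a5.png')
crop('w7.png',295,140,350,205,10,'w7d.png')"
```

```text
tip from wrist:
95 [ 9.   0.3 95. ] top [ 9.8 -2.3 95. ]
101 [  8.2   0.3 101. ] top [  9.2  -1.9 101. ]
107 [  7.3   0.3 107. ] top [  8.6  -1.5 107. ]
113 [  6.5   0.3 113. ] top [  8.   -1.2 113. ]
119 [  5.6   0.3 119. ] top [  7.4  -0.8 119. ]
125 [  4.7   0.3 125. ] top [  6.8  -0.4 125. ]
131 [  3.9   0.3 131. ] top [  6.2  -0.  131. ]
137 [  3.    0.3 137. ] top [  5.6   0.3 137. ]
143 [  2.2   0.3 143. ] top [  5.    0.7 143. ]
149 [  1.3   0.3 149. ] top [  4.4   1.1 149. ]
scene pred of hook pts (a1 crop)
95 [[273.0, 206.0], [267.0, 263.0], [268.0, 267.0], [265.0, 261.0], [264.0, 263.0]]
   wrist [[407.0, 270.0], [407.0, 398.0], [407.0, 432.0]]
101 [[271.0, 197.0], [266.0, 253.0], [266.0, 258.0], [263.0, 252.0], [262.0, 254.0]]
   wrist [[407.0, 271.0], [407.0, 401.0], [407.0, 435.0]]
107 [[270.0, 187.0], [264.0, 243.0], [265.0, 248.0], [262.0, 242.0], [261.0, 244.0]]
   wrist [[407.0, 272.0], [407.0, 404.0], [407.0, 439.0]]
113 [[269.0, 178.0], [263.0, 234.0], [264.0, 239.0], [261.0, 233.0], [260.0, 234.0]]
   wrist [[407.0, 273.0], [407.0, 407.0], [407.0, 442.0]]
119 [[268.0, 168.0], [262.0, 224.0], [262.0, 229.0], [259.0, 223.0], [258.0, 225.0]]
   wrist [[407.0, 274.0], [407.0, 410.0], [407.0, 446.0]]
125 [[266.0, 158.0], [260.0, 214.0], [261.0, 219.0], [258.0, 213.0], [257.0, 215.0]]
   wrist [[407.0, 275.0], [407.0, 413.0], [407.0, 449.0]]
131 [[265.0, 148.0], [259.0, 204.0], [260.0, 209.0], [257.0, 203.0], [256.0, 205.0]]
   wrist [[407.0, 276.0], [407.0, 416.0], [407.0, 453.0]]
strip top [264. 138.]
```

View pics/a5.png

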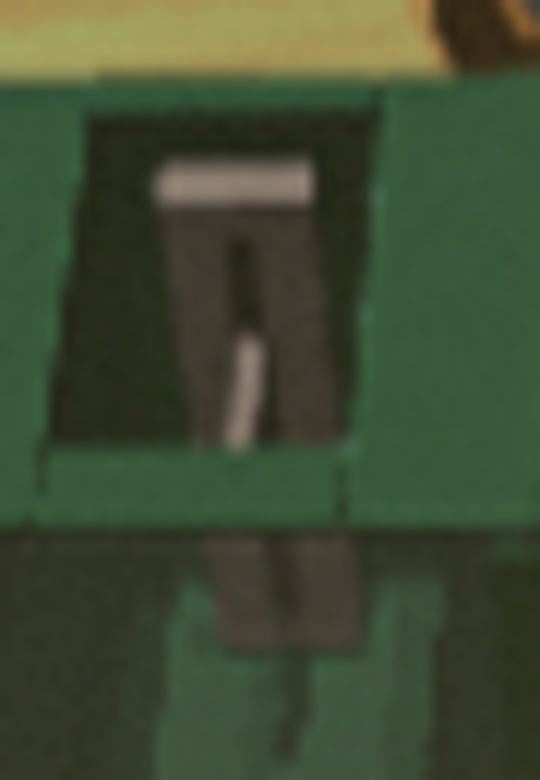

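View pics/w7d.png

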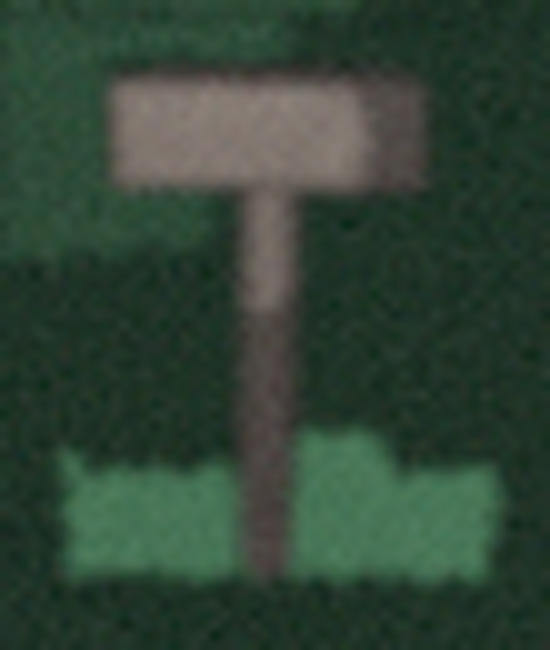

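By sight, the hook root in the scene view at about (255.7,233) and the tip in the wrist view (row ~197) both put the wire centre line at about 95 mm, the low end of the range. I'll move the gauge over the wire, 20 mm from the face, and feel down.

>>> arm_command:
  targets:
    - [1,0.02,0,0,0]
    - [1,0.045,-0.001,0,0]
    - [1,0.065,-0.001,0,0]
    - [1,0.073,-0.001,0,0]
    - [1,0.073,-0.001,0,0]
    - [1,0.073,-0.001,0,0]

```text
time_s: 7.82
ee_pos: [550.3, -137.2, 335.9]
ee_rot: [-179.9, -0.1, 161.0]
force: [0.4, -0.6, -1.7]
gripper_width: 14.0
```

```bash
cat >> h.py <<'E'
C=np.array([564.8,-141.8]);YAW=np.radians(-19.0)
ax=np.array([np.cos(YAW),np.sin(YAW)]);ay=np.array([-ax[1],ax[0]])
def cab(n=1):
    # mean over n readings (n-1 camera calls)
    F=[];
    for i in range(n):
        s=env.state(); F.append([*s['force'],*s['torque']])
        if i<n-1: env.grab_frame('wrist')
    p=np.array(s['ee_pos']); d=p[:2]-C; F=np.mean(F,0)
    print('t',round(s['time_s'],2),'tcp cab',np.round([d@ax,d@ay,p[2]],2),'under z',round(p[2]-153.9,2),'rot',np.round(s['ee_rot'],2),'F cab',np.round([F[:2]@ax,F[:2]@ay,F[2]],2),'w',round(s['gripper_width'],1))
    return s
E
python3 - <<'E'
from h import *
import pickle
s=cab(4); grab('wrist','w8.png'); pickle.dump(cam('wrist',s),open('w8.pkl','wb'))
crop('w8.png',240,120,400,270,4,'w8c.png')
E
```

```text
t 7.97 tcp cab [-14.83  -0.36 335.35] under z 181.45 rot [-179.92   -0.2   161.05] F cab [ 0.3   0.1  -1.39] w 14.0
```

View pics/w8c.png

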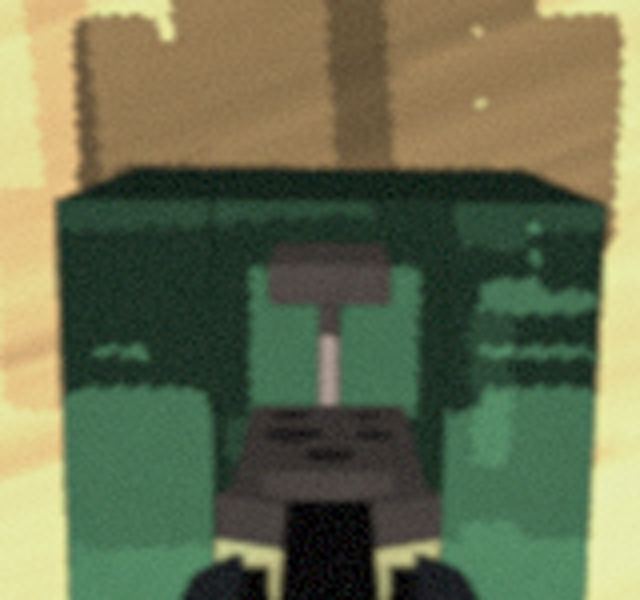

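>>> arm_command:
  targets:
    - [1,0,0,0.025,0]
    - [1,0,0,0.055,0]
    - [1,0,0,0.085,0]
    - [1,0,0,0.11,0]
    - [1,0,0,0.13,0]
    - [1,0,0,0.142,0]
    - [1,0,0,0.146,0]
    - [1,0,0,0.146,0]

```text
time_s: 8.68
ee_pos: [550.4, -137.4, 262.0]
ee_rot: [-179.9, -0.2, 161.0]
force: [-0.8, 0.5, -0.6]
gripper_width: 13.7
```

```bash
python3 - <<'E'
from h import *
cab(6)
E
```

```text
t 8.93 tcp cab [-14.76  -0.45 263.05] under z 109.15 rot [-1.7992e+02 -1.3000e-01  1.6105e+02] F cab [-0.11  0.22 -1.39] w 13.7
```

>>> arm_command:
  targets:
    - [1,0,0,0.002,0]
    - [1,0,0,0.004,0]
    - [1,0,0,0.006,0]
    - [1,0,0,0.008,0]
    - [1,0,0,0.008,0]
    - [1,0,0,0.008,0]

```text
time_s: 9.43
ee_pos: [550.6, -137.4, 258.9]
ee_rot: [-179.9, -0.1, 161.0]
force: [-0.7, -0.8, -2.5]
gripper_width: 13.6
```

```bash
python3 - <<'E'
from h import *
cab(5)
E
```

```text
t 9.63 tcp cab [-14.77  -0.48 259.06] under z 105.16 rot [-1.7992e+02 -1.3000e-01  1.6104e+02] F cab [ 0.01 -0.08 -1.6 ] w 13.7
```

>>> arm_command:
  targets:
    - [1,0,0,0.002,0]
    - [1,0,0,0.004,0]
    - [1,0,0,0.004,0]
    - [1,0,0,0.004,0]
    - [1,0,0,0.004,0]

```text
time_s: 10.05
ee_pos: [550.7, -137.4, 257.0]
ee_rot: [-179.9, -0.1, 161.0]
force: [0.0, 0.8, -1.8]
gripper_width: 13.8
```

```bash
python3 - <<'E'
from h import *
cab(4)
E
```

```text
t 10.2 tcp cab [-14.72  -0.44 257.11] under z 103.21 rot [-1.7992e+02 -1.2000e-01  1.6105e+02] F cab [-0.14  0.04 -1.37] w 13.5
```

>>> arm_command:
  targets:
    - [1,0,0,0.001,0]
    - [1,0,0,0.002,0]
    - [1,0,0,0.003,0]
    - [1,0,0,0.003,0]
    - [1,0,0,0.003,0]

```text
time_s: 10.62
ee_pos: [550.8, -137.5, 255.9]
ee_rot: [-179.9, -0.1, 161.0]
force: [-0.9, 0.6, 0.4]
gripper_width: 13.5
```

```bash
python3 - <<'E'
from h import *
cab(4)
E
```

```text
t 10.77 tcp cab [-14.62  -0.45 255.83] under z 101.93 rot [-1.7992e+02 -1.0000e-01  1.6105e+02] F cab [-0.07  0.51  0.51] w 13.8
```

Contact: the force rose by about 2 N with the underside at 101.9, so the wire's centre line is about 99 mm up. Next I raise the gauge clear of the tip, then move back out to the way-in.

>>> arm_command:
  targets:
    - [1,0,0,-0.01,0]
    - [1,0,0,-0.03,0]
    - [1,0,0,-0.046,0]
    - [1,0,0,-0.048,0]
    - [1,-0.02,0,-0.048,0]
    - [1,-0.045,0.001,-0.048,0]
    - [1,-0.065,0.001,-0.048,0]
    - [1,-0.071,0.001,-0.048,0]

```text
time_s: 11.43
ee_pos: [586.3, -149.1, 279.0]
ee_rot: [-179.9, -0.1, 161.0]
force: [-0.1, -1.1, -1.1]
gripper_width: 13.6
```

>>> arm_command:
  targets:
    - [1,0,0,0,0]
    - [1,0,0,0,0]

```text
time_s: 11.6
ee_pos: [586.4, -149.2, 278.2]
ee_rot: [-179.9, -0.2, 161.0]
force: [-0.2, -0.3, -1.1]
gripper_width: 13.6
```

```bash
python3 - <<'E'
from h import *
cab(4); grab('wrist','w9.png'); crop('w9.png',240,100,400,250,4,'w9c.png')
E
```

```text
t 11.75 tcp cab [2.2260e+01 9.0000e-02 2.7893e+02] under z 125.03 rot [-1.7992e+02 -1.2000e-01  1.6104e+02] F cab [-0.46 -0.14 -1.17] w 13.7
```

View pics/w9c.png

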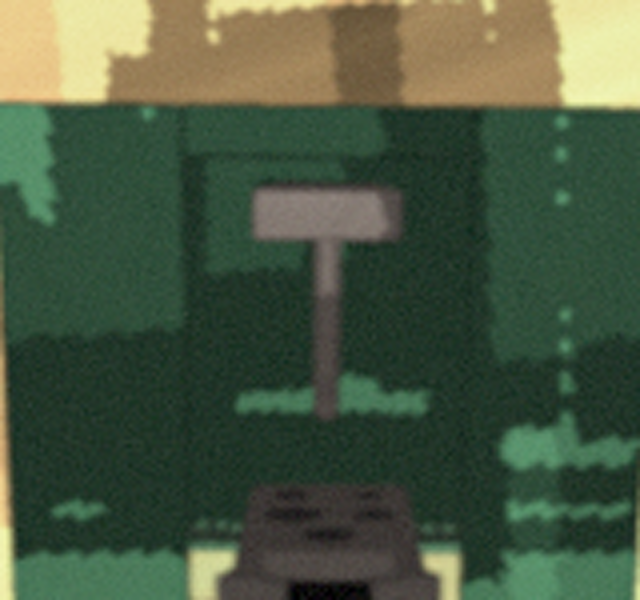

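>>> arm_command:
  targets:
    - [1,0,-0.001,0.02,0]
    - [1,0,-0.001,0.05,0]
    - [1,0,-0.001,0.08,0]
    - [1,0,-0.001,0.11,0]
    - [1,0,-0.001,0.14,0]
    - [1,0,-0.001,0.165,0]
    - [1,0,-0.001,0.176,0]
    - [1,0,-0.001,0.179,0]

```text
time_s: 12.47
ee_pos: [584.5, -149.2, 188.0]
ee_rot: [-179.9, -0.3, 161.0]
force: [-0.5, -0.2, -0.9]
gripper_width: 13.6
```

>>> arm_command:
  targets:
    - [1,0,0,0,0]
    - [1,0,0,0,0]

```text
time_s: 12.63
ee_pos: [584.6, -149.3, 188.4]
ee_rot: [-179.9, -0.2, 161.0]
force: [-0.9, -0.5, -0.8]
gripper_width: 13.9
```

```bash
python3 - <<'E'
from h import *
cab(4); grab('wrist','w10.png'); grab('scene','s10.png'); crop('w10.png',220,100,420,300,3,'w10c.png')
crop('s10.png',205,130,305,310,3.3,'s10c.png')
E
```

```text
t 12.78 tcp cab [ 21.5   -0.58 188.83] under z 34.93 rot [-179.92   -0.18  161.04] F cab [-0.31 -0.17 -1.14] w 13.5
```

View pics/w10c.png

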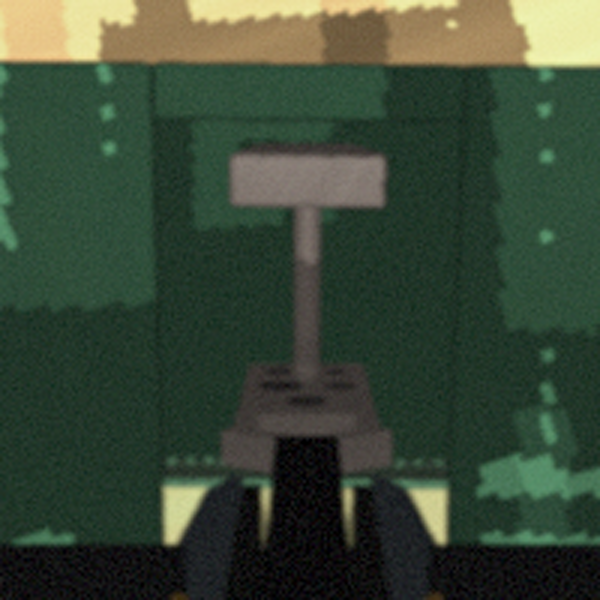

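View pics/s10c.png

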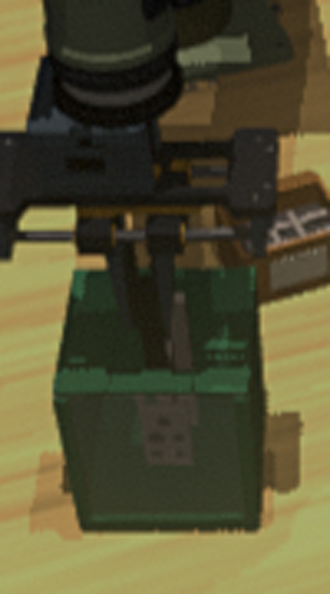

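>>> arm_command:
  targets:
    - [1,0.005,0,-0.001,0]
    - [1,0.01,0,-0.001,0]
    - [1,0.015,0,-0.001,0]
    - [1,0.02,0,-0.001,0]
    - [1,0.024,0,-0.001,0]
    - [1,0.024,0,-0.001,0]

```text
time_s: 13.38
ee_pos: [572.9, -145.2, 189.2]
ee_rot: [-179.9, -0.2, 161.0]
force: [-0.7, 0.5, -1.5]
gripper_width: 13.6
```

```bash
python3 - <<'E'
from h import *
cab(4)
E
```

```text
t 13.53 tcp cab [  9.39  -0.61 189.19] under z 35.29 rot [-179.92   -0.19  161.04] F cab [-0.09 -0.2  -1.61] w 13.5
```

>>> arm_command:
  targets:
    - [1,0.005,0,0,0]
    - [1,0.01,0,0,0]
    - [1,0.015,0,0,0]
    - [1,0.02,0,0,0]
    - [1,0.024,0,0,0]
    - [1,0.024,0,0,0]

```text
time_s: 14.03
ee_pos: [561.6, -141.3, 189.3]
ee_rot: [-179.9, -0.2, 161.0]
force: [-0.4, -0.5, -1.2]
gripper_width: 13.4
```

```bash
python3 - <<'E'
from h import *
cab(4)
E
```

```text
t 14.18 tcp cab [ -2.52  -0.61 189.27] under z 35.37 rot [-179.92   -0.18  161.04] F cab [ 0.04 -0.36 -1.67] w 13.8
```

>>> arm_command:
  targets:
    - [1,0.005,0,0,0]
    - [1,0.01,0,0,0]
    - [1,0.015,0,0,0]
    - [1,0.02,0,0,0]
    - [1,0.024,0,0,0]
    - [1,0.024,0,0,0]

```text
time_s: 14.68
ee_pos: [550.4, -137.5, 189.4]
ee_rot: [-179.9, -0.2, 161.0]
force: [-0.2, 0.5, -0.6]
gripper_width: 13.9
```

```bash
python3 - <<'E'
from h import *
cab(4); grab('wrist','w11.png'); crop('w11.png',220,100,420,300,3,'w11c.png')
E
```

```text
t 14.83 tcp cab [-14.46  -0.64 189.4 ] under z 35.5 rot [-1.7991e+02 -1.6000e-01  1.6104e+02] F cab [-0.01  0.08 -1.14] w 13.7
```

View pics/w11c.png

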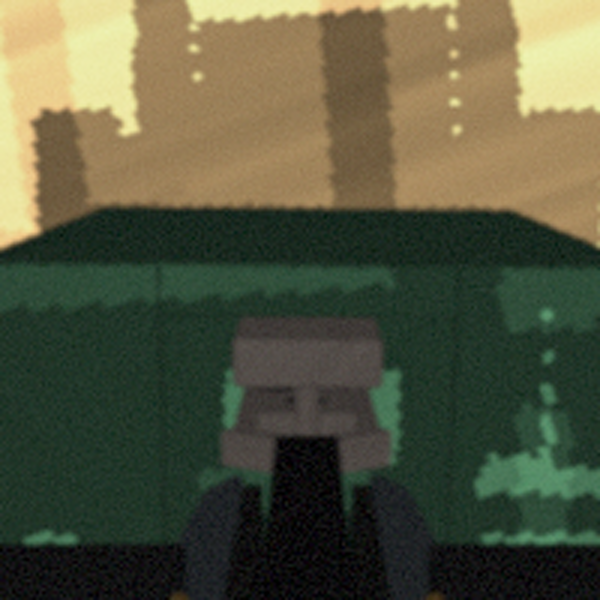

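The wire passes through the window and there is no contact force. Lowering gently to hang the gauge.

>>> arm_command:
  targets:
    - [1,0,0,0.005,0]
    - [1,0,0,0.01,0]
    - [1,0,0,0.014,0]
    - [1,0,0,0.018,0]
    - [1,0,0,0.02,0]
    - [1,0,0,0.02,0]
    - [1,0,0,0.02,0]

```text
time_s: 15.47
ee_pos: [551.0, -137.7, 179.3]
ee_rot: [-179.9, -0.2, 161.0]
force: [0.1, 1.0, -1.8]
gripper_width: 13.5
```

```bash
python3 - <<'E'
from h import *
cab(4)
E
```

```text
t 15.62 tcp cab [-14.33  -0.62 179.49] under z 25.59 rot [-1.7992e+02 -1.5000e-01  1.6104e+02] F cab [ 0.07  0.63 -1.39] w 14.0
```

>>> arm_command:
  targets:
    - [1,0,0,0.002,0]
    - [1,0,0,0.003,0]
    - [1,0,0,0.004,0]
    - [1,0,0,0.004,0]
    - [1,0,0,0.004,0]

```text
time_s: 16.03
ee_pos: [551.0, -137.7, 177.5]
ee_rot: [-179.9, -0.2, 161.0]
force: [-0.4, 0.1, -1.5]
gripper_width: 13.7
```

```bash
python3 - <<'E'
from h import *
cab(4)
E
```

```text
t 16.18 tcp cab [-14.32  -0.61 177.52] under z 23.62 rot [-1.7992e+02 -1.5000e-01  1.6104e+02] F cab [-0.05  0.18 -1.33] w 13.5
```

>>> arm_command:
  targets:
    - [1,0,0,0.001,0]
    - [1,0,0,0.002,0]
    - [1,0,0,0.002,0]
    - [1,0,0,0.002,0]

```text
time_s: 16.52
ee_pos: [551.0, -137.7, 176.5]
ee_rot: [-179.9, -0.2, 161.0]
force: [-0.7, 0.2, -1.2]
gripper_width: 13.5
```

```bash
python3 - <<'E'
from h import *
cab(4)
E
```

```text
t 16.67 tcp cab [-14.3   -0.64 176.54] under z 22.64 rot [-1.7992e+02 -1.4000e-01  1.6105e+02] F cab [ 0.09 -0.16 -1.1 ] w 13.7
```

>>> arm_command:
  targets:
    - [1,0,0,0.001,0]
    - [1,0,0,0.002,0]
    - [1,0,0,0.002,0]
    - [1,0,0,0.002,0]

```text
time_s: 17.0
ee_pos: [551.1, -137.8, 175.7]
ee_rot: [-179.9, -0.1, 161.0]
force: [-1.0, -0.4, -0.1]
gripper_width: 13.9
```

```bash
python3 - <<'E'
from h import *
cab(4)
E
```

```text
t 17.15 tcp cab [-14.25  -0.65 175.62] under z 21.72 rot [-1.7992e+02 -1.3000e-01  1.6104e+02] F cab [ 0.25  0.03 -0.73] w 13.6
```

>>> arm_command:
  targets:
    - [1,0,0,0.001,0]
    - [1,0,0,0.001,0]
    - [1,0,0,0.001,0]
    - [1,0,0,0.001,0]

```text
time_s: 17.48
ee_pos: [551.2, -137.8, 175.3]
ee_rot: [-179.9, -0.1, 161.0]
force: [-0.6, -0.4, 0.9]
gripper_width: 13.8
```

```bash
python3 - <<'E'
from h import *
cab(6)
E
```

```text
t 17.73 tcp cab [-14.14  -0.62 175.27] under z 21.37 rot [-1.7992e+02 -1.1000e-01  1.6105e+02] F cab [-0.45  0.07  0.93] w 14.0
```

The hook now carries the gauge: force change about 2.3 N. Sliding home in small steps.

>>> arm_command:
  targets:
    - [1,0.003,0,-0.0005,0]
    - [1,0.006,0,-0.0005,0]
    - [1,0.009,0,-0.0005,0]
    - [1,0.012,0,-0.0005,0]
    - [1,0.012,0,-0.0005,0]

```text
time_s: 18.15
ee_pos: [545.4, -135.7, 175.6]
ee_rot: [-179.9, -0.1, 161.0]
force: [1.4, 0.3, 0.3]
gripper_width: 13.7
```

```bash
python3 - <<'E'
from h import *
cab(4)
E
```

```text
t 18.3 tcp cab [-20.24  -0.58 175.56] under z 21.66 rot [-1.7992e+02 -1.2000e-01  1.6105e+02] F cab [1.01 0.49 0.56] w 13.7
```

>>> arm_command:
  targets:
    - [1,0.003,0,-0.0003,0]
    - [1,0.006,0,-0.0003,0]
    - [1,0.008,0,-0.0003,0]
    - [1,0.008,0,-0.0003,0]

```text
time_s: 18.63
ee_pos: [541.4, -134.3, 175.7]
ee_rot: [-179.9, -0.1, 161.0]
force: [1.0, 0.1, -0.6]
gripper_width: 13.7
```

```bash
python3 - <<'E'
from h import *
cab(4)
E
```

```text
t 18.78 tcp cab [-24.49  -0.6  175.68] under z 21.78 rot [-1.7992e+02 -1.5000e-01  1.6104e+02] F cab [ 0.57  0.7  -0.1 ] w 13.7
```

>>> arm_command:
  targets:
    - [1,0.002,0,0,0]
    - [1,0.003,0,0,0]
    - [1,0.004,0,0,0]
    - [1,0.004,0,0,0]

```text
time_s: 19.12
ee_pos: [539.6, -133.7, 175.7]
ee_rot: [-179.9, -0.1, 161.0]
force: [1.3, 0.0, -0.3]
gripper_width: 14.0
```

```bash
python3 - <<'E'
from h import *
cab(4)
E
```

```text
t 19.27 tcp cab [-26.46  -0.55 175.69] under z 21.79 rot [-1.7993e+02 -1.5000e-01  1.6105e+02] F cab [1.13 0.22 0.37] w 13.9
```

>>> arm_command:
  targets:
    - [1,0.001,0,0,0]
    - [1,0.002,0,0,0]
    - [1,0.002,0,0,0]
    - [1,0.002,0,0,0]

```text
time_s: 19.6
ee_pos: [538.6, -133.4, 175.7]
ee_rot: [-179.9, -0.1, 161.0]
force: [0.5, 0.7, 0.3]
gripper_width: 13.8
```

```bash
python3 - <<'E'
from h import *
cab(4)
E
```

```text
t 19.75 tcp cab [-27.49  -0.57 175.73] under z 21.83 rot [-1.7993e+02 -1.5000e-01  1.6104e+02] F cab [0.71 0.73 0.58] w 13.5
```

>>> arm_command:
  targets:
    - [1,0.001,0,-0.0002,0]
    - [1,0.002,0,-0.0002,0]
    - [1,0.002,0,-0.0002,0]
    - [1,0.002,0,-0.0002,0]

```text
time_s: 20.08
ee_pos: [537.9, -133.1, 175.8]
ee_rot: [-179.9, -0.1, 161.0]
force: [1.5, -0.4, -1.2]
gripper_width: 13.5
```

```bash
python3 - <<'E'
from h import *
cab(4)
E
```

```text
t 20.23 tcp cab [-28.29  -0.54 175.8 ] under z 21.9 rot [-1.7993e+02 -1.3000e-01  1.6104e+02] F cab [ 1.75  0.09 -1.06] w 13.7
```

>>> arm_command:
  targets:
    - [1,0.001,0,0,0]
    - [1,0.002,0,0,0]
    - [1,0.002,0,0,0]
    - [1,0.002,0,0,0]

```text
time_s: 20.57
ee_pos: [537.6, -133.0, 175.8]
ee_rot: [-179.9, -0.0, 161.0]
force: [4.2, -1.0, -3.6]
gripper_width: 13.8
```

```bash
python3 - <<'E'
from h import *
cab(4)
E
```

```text
t 20.72 tcp cab [-28.61  -0.57 175.81] under z 21.91 rot [-1.7993e+02 -4.0000e-02  1.6104e+02] F cab [ 5.05  0.58 -3.21] w 13.8
```

Handle back meets the strip: 5 N at TCP x −28.6. I'll ease that pressure and settle the weight on the hook before releasing.

>>> arm_command:
  targets:
    - [1,-0.0008,0,0.0004,0]
    - [1,-0.0008,0,0.0004,0]
    - [1,-0.0008,0,0.0004,0]
    - [1,-0.0008,0,0.0004,0]

```text
time_s: 21.05
ee_pos: [537.8, -133.1, 175.8]
ee_rot: [-179.9, -0.1, 161.0]
force: [2.5, -0.2, 0.1]
gripper_width: 13.9
```

```bash
python3 - <<'E'
from h import *
cab(6)
E
```

```text
t 21.3 tcp cab [-28.37  -0.53 175.77] under z 21.87 rot [-1.7993e+02 -5.0000e-02  1.6104e+02] F cab [2.36 0.38 0.43] w 14.0
```

>>> arm_command:
  targets:
    - [1,0,0,0,0]
    - [1,0,0,0,0]
    - [1,0,0,0,0]
    - [1,0,0,0,0]
  squeeze: 4

```text
time_s: 21.63
ee_pos: [537.4, -133.0, 175.7]
ee_rot: [-179.9, -0.1, 161.0]
force: [-0.4, -0.8, 1.6]
gripper_width: 14.1
```

```bash
python3 - <<'E'
from h import *
cab(4)
E
```

```text
t 21.78 tcp cab [-28.78  -0.58 175.68] under z 21.78 rot [-1.7993e+02 -1.1000e-01  1.6105e+02] F cab [0.32 0.07 1.33] w 14.0
```

>>> arm_command:
  targets:
    - [0.84,0,0,0,0]
    - [0.8,0,0,0,0]
    - [0.75,0,0,0,0]
    - [0.7,0,0,0,0]
    - [0.6,0,0,0,0]
    - [0.5,0,0,0,0]

```text
time_s: 22.28
ee_pos: [537.3, -133.0, 175.6]
ee_rot: [-179.9, -0.1, 161.0]
force: [0.1, -0.0, 0.2]
gripper_width: 38.1
```

```bash
python3 - <<'E'
from h import *
cab(4); grab('wrist','w12.png'); grab('scene','s12.png'); crop('w12.png',220,100,420,300,3,'w12c.png')
crop('s12.png',205,130,305,310,3.3,'s12c.png')
E
```

```text
t 22.43 tcp cab [-28.82  -0.6  175.64] under z 21.74 rot [-1.7992e+02 -1.2000e-01  1.6104e+02] F cab [-0.08  0.09 -0.13] w 45.0
```

View pics/w12c.png

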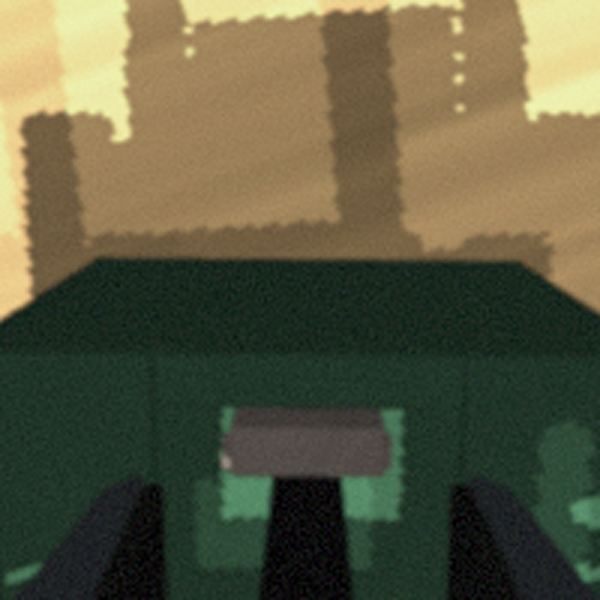

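View pics/s12c.png

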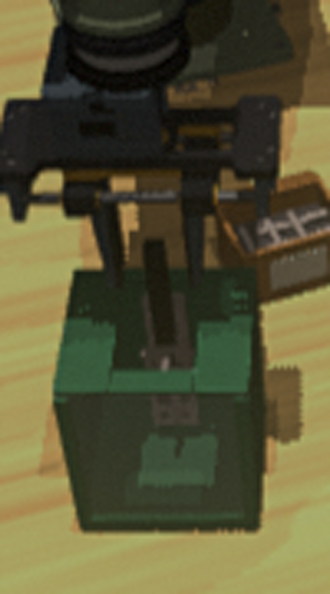

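The released gauge hangs upright, with the handle's back edge at the strip (scene view: handle at about (253,215), plate below). Retreating straight up.

>>> arm_command:
  targets:
    - [0.4,0,0,-0.01,0]
    - [0.4,0,0,-0.03,0]
    - [0.4,0,0,-0.07,0]
    - [0.4,0,0,-0.12,0]
    - [0.4,0,0,-0.18,0]
    - [0.4,0,0,-0.24,0]
    - [0.4,0,0,-0.28,0]
    - [0.4,0,0,-0.3,0]

```text
time_s: 23.2
ee_pos: [538.8, -133.2, 330.2]
ee_rot: [-180.0, 0.3, 161.0]
force: [0.2, -0.4, -0.2]
gripper_width: 54.8
```

>>> arm_command:
  targets:
    - [0.4,-0.05,0,0,0]
    - [0.4,-0.1,0,0,0]
    - [0.4,-0.13,0,0,0]
    - [0.4,-0.13,0,0,0]
    - [0.4,-0.13,0,0,0]
    - [0.4,-0.13,0,0,0]

```text
time_s: 23.7
ee_pos: [599.4, -154.0, 330.2]
ee_rot: [-179.9, 0.2, 161.0]
force: [-0.6, -0.4, -0.7]
gripper_width: 54.5
```

```bash
python3 - <<'E'
from h import *
import pickle
s=cab(3); grab('wrist','w13.png'); pickle.dump(cam('wrist',s),open('w13.pkl','wb')); grab('scene','s13.png'); grab('top','t13.png')
crop('w13.png',230,60,410,220,4,'w13c.png')
crop('s13.png',205,170,305,305,4.4,'s13c.png')
E
```

```text
t 23.8 tcp cab [ 3.6620e+01 -2.3000e-01  3.3078e+02] under z 176.88 rot [-179.95    0.26  161.05] F cab [-0.32  0.46  0.08] w 54.5
```

View pics/w13.png

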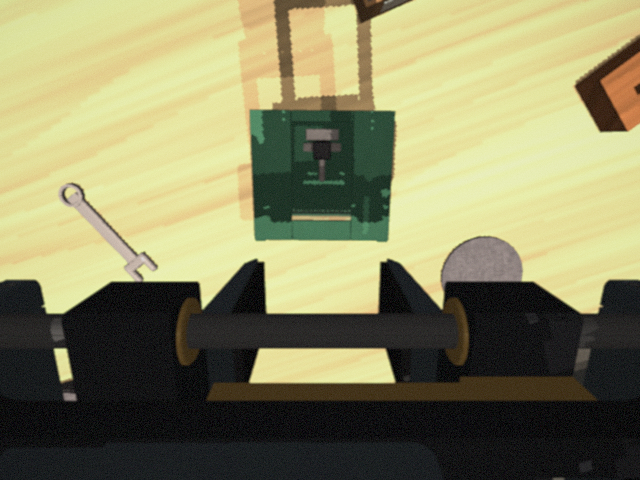

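View pics/w13c.png

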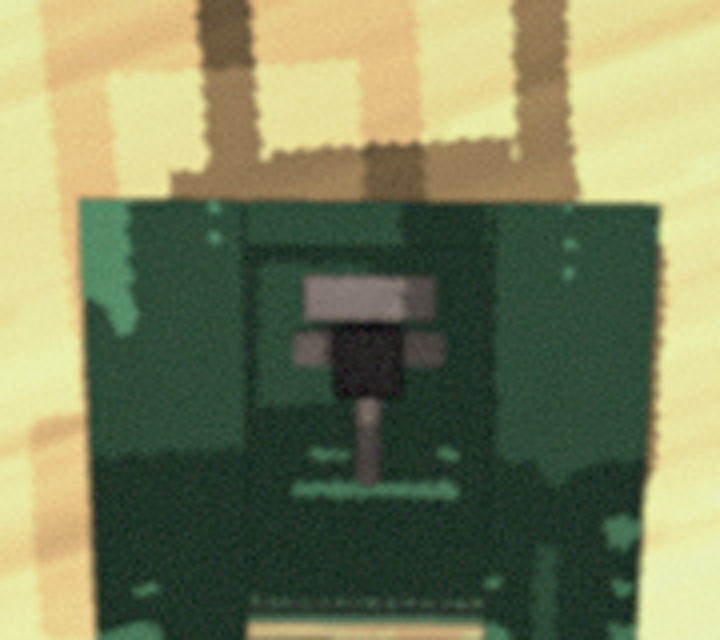

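View pics/s13c.png

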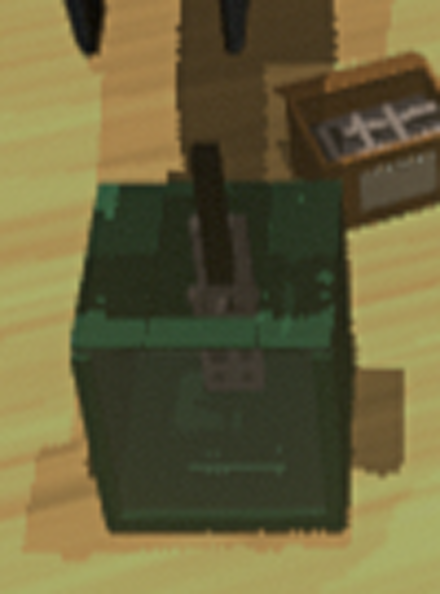

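View pics/t13.png

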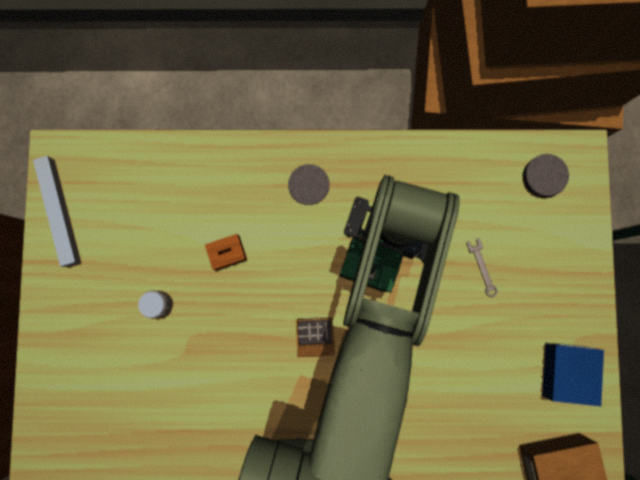

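```bash
python3 - <<'E'
from fit import *
import pickle; c=pickle.load(open('w13.pkl','rb'))
w=lambda *p:px(p,4,(230,60))
def cf(X): d=X[:2]-C; return np.array([d@ax,d@ay,X[2]]).round(1)
for p in [(332,326),(405,326),(332,396),(405,396)]: print('handle top',cf(atz(c,w(*p),201.8)))
for p in [(303,322),(437,322)]: print('strip face top',cf(atz(c,w(*p),140)))
for p in [(295,333),(443,333),(295,367),(443,367)]: print('shoulder',cf(atz(c,w(*p),96)))
cab(1)
E
```

```text
handle top [-33.6  -7.1 201.8]
handle top [-33.6   7.  201.8]
handle top [-20.3  -7.2 201.8]
handle top [-20.4   7.1 201.8]
strip face top [-34.  -15.3 140. ]
strip face top [-34.1  15.9 140. ]
shoulder [-31.1 -19.3  96. ]
shoulder [-31.1  19.4  96. ]
shoulder [-22.4 -19.4  96. ]
shoulder [-22.5  19.5  96. ]
t 23.95 tcp cab [ 3.6950e+01 -2.1000e-01  3.3096e+02] under z 177.06 rot [-179.95    0.31  161.05] F cab [0.29 0.87 0.02] w 54.4
```

The handle top spans x −33.6 to −20.3, so its mid-plane is 7 mm before the face. Its centre is at y 0, square and upright. Handing in.

```bash
python3 - <<'E'
from h import *
print(env.job_done())
E
```

```text
the job is handed in; nothing more can be done
None
```

I drew the gauge from its stand and lowered it through the cabinet's opening. I felt for the wire hook with the gauge's underside and found its centre line about 99 mm up. I then took the hook through the window and lowered until it carried the gauge while still held. Finally I slid the gauge back to the strip, with at most about 5 N read on the wrist, and released it. The job was handed in at about 24 s.

Last checks in the wrist picture:
- **Position:** the gauge's mid-plane is about 7 mm in front of the strip's face, and its sideways centre is within about 0.2 mm.
- **Attitude:** it stands upright and square, with the handle top and the shoulder at the same x within about 0.2 mm.
- **Free:** the gripper is clear of everything, and the wrist reads no vertical load. The sideways force readings were within the usual noise.
- **Bystanders:** the tin, carton, disc and spanner look unmoved in the top view. I compared them by eye and did not measure.

One disagreement: by sight I had put the hook at about 95 mm, 4 mm below what I felt. I went by touch, and the height at which the gauge hung agreed with it. I made no repeat check that the gauge was still; it looked the same in the pictures before and after I withdrew.

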